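Take the locking cap off the juicer spindle

ROBOT

A 7-joint arm with a two-finger parallel gripper is mounted at the origin on the work surface. World frame = base frame: x ahead of the robot, y to its left, z up, the work surface at z = 0. Lengths are in mm, angles in rad, forces in N, time in s.
With the tool pointing down it reaches from about 425 to 1025 mm from the base axis. Payload 3.6 kg.
Tool frame: the origin (TCP) lies on the centre line of the jaws, within the pads' length; the fingertips stand 8 mm ahead of it and the grasp point (between the pads) lies 11 mm behind it (r.tip_reach is the z of the fingertips in the tool frame, in mm); z points along the fingers, y is the line along which they close (so a half turn about z gives the same grasp; the last joint's range is limited). The gripper opens to 85 mm and grips with 20 to 120 N. Pads are 22 mm wide; open, the fingers measure 114 mm over their backs; the gripper's body (76 mm by 85 mm) begins 54 mm behind the grasp point. The pads swing forward as they close: fully open they stand 13 mm farther back than shut.
Start: joints at [-1.383, 0.591, 0.048, 1.609, -0.033, 0.943, -0.034], TCP at [201.607, 696.408, 239.302] pointing down, gripper open.
Joint ranges: [-2.69, 2.69], [-0.47, 2.24], [-1.27, 1.36], [0.19, 2.51], [-1.53, 4.68], [0.08, 2.07], [-3.09, 3.09]. Speed limits (rad/s): [2.57, 2.57, 3.14, 3.14, 3.14, 3.14, 3.14].

INTERFACE

Orientations are given as a rotation vector (axis times angle).
In Python, from workcell import r gives the robot as it stands.
- The arm moves only by the tool servo_tool, never from a script. Its argument "steps" is a list of rows, each a list of 7 numbers: the shift along the tool's x, y, z in m, then the turn, a rotation vector about the tool's x, y, z in rad, then the finger opening in m, from 0 to 0.0854. In form: [[x, y, z, rx, ry, rz, fingers], ...]. A call has 1 to 8 rows; each row shifts and turns the commanded pose from where the row before left it, along the tool's axes as they then stand; what a row does not reach is not made up. A row lasts 1/10 s, in which the tool goes at most 50 mm and 8.59 degrees, less where a joint would pass 70% of its speed; a pose out of reach is approached as far as the arm can. A call with a gripper value outside its range is refused whole. The fingers move at their own pace and stop on an object; "squeeze" is the grip in N (left out, the last holds). Time passes only in rows, so rows that do not move let the fingers close. It gives the time, the measured TCP pose, the force, the opening and the grip force at its end, in the units of the state.
- r.get_obs(): the state, without advancing time (a new reading comes with each control period).
- r.capture(name): name is "side" or "top"; returns (picture, depth): 420x560x3 uint8, red, green, blue; 420x560 float32, mm along the optical axis (not along the pixel's ray), 0 where there is no reading.
- r.camera_params(name): a dict with "fx", "fy", "cx", "cy" (pixels), "R" (3x3) and "t" (3): a world point X has camera coordinates R X + t. Camera axes: x right, y down, z forward; pixel columns grow to the right and rows downward; lengths in mm; the calibration is good to about 2 mm. A picture is of the moment at which its call begins. camera_params takes no time and is no camera call.
- r.sign_off(): hands the job in; it is judged then, once.
The state is a dict: "clock": time; "joint_positions": joint angles; "qvel": joint speeds; "joint_torque": joint torques, N m; "ee_pos": TCP position; "tool_rot": TCP orientation; "contact_force": force on the tool from outside, world axes, zero at the start; "ft_torque": the same for the moment, N m; "opening": finger opening in mm; "grip_force": force on a finger pad.
Only numpy, scipy, OpenCV 4.12 (cv2) and the standard library are available. Lean on these libraries where they do the work, as an engineer would, in place of code of your own. Each camera call takes 0.05 s, during which the arm holds its last target. There are 200 camera calls.

TASK

The juicer stands open for cleaning: unscrew the round locking cap in the middle of its strainer basket, so that the basket can come out for washing. Nothing shows whether this machine's spindle has a right-hand or a left-hand thread, so you may have to try it both ways to find which way it comes loose; unscrew it all the way rather than wrench it off. Lift the cap about 6 cm up from where it sat and finish while still holding it there, still, over the machine; leave the other things on the counter where they are.

Things in the scene. Friction and masses are not known exactly. Their poses are not given: they have to be found in the camera images.
- cap_center (a point): Locking cap (loose, about 140 g), a round hand knob 42 mm tall: solid grey plastic head on top, 54 mm across and 20 mm tall, gripped across any diameter; below it a steel skirt 47 mm across, 22 mm tall, with three lugs inside. The point is on its axis, 21 mm above its underside; the head's middle is 11 mm above the point. z is the cap's axis (up); the yaw turns with the cap.
- seat (a point): Fixed: top face of the hub boss (64 mm across) on the spindle axis, where the cap's skirt sits when screwed down; 168 mm above the counter. z up, -x towards the juice spout, +y towards the pulp box. Around it the round strainer basket: floor 14 mm below this point, 140 mm across there and 195 mm at its rim, 32 mm above this point.
- spindle_tip (a point): Fixed: top of the threaded spindle end inside the cap, 20 mm above seat; it does not turn (motor brake). Three-start thread, lifting the cap 24 mm per turn. Seen from above it loosens anticlockwise if right-handed, clockwise if left-handed; the hand is random. Loosened, the cap climbs freely (follow it up) and leaves the thread after about 115 degrees, 8 mm up. The other way it stops hard within about 15 degrees.
- juicer: Fixed: centrifugal juicer without its feed lid: steel motor housing and juice bowl, 236 mm across, bowl rim 198 mm high, spout on its -x side, black pulp box on its +y side (156 x 146 mm, its middle 188 mm from the spindle axis, top 206 mm high). Origin under the spindle axis on the counter, axes as for seat.
- jar_center (a point): Bystander: glass dessert jar with aluminium lid, 68 mm across, 85 mm tall, its centre. Leave it.
- brush_grip (a point): Bystander: cleaning brush lying on the counter, the middle of its handle. Leave it.
- tumbler_center (a point): Bystander: glass tumbler, 72 mm across, 110 mm tall, its centre. Leave it.
- lid_center (a point): Bystander: the juicer's feed lid standing on the counter, clear plastic dome 236 mm across with feed tube and pusher, 163 mm tall; the point on its axis 80 mm up. Leave it.
Not all that is in view belongs to the job. What is shaped like the part that bears cap_center but red is not meant.

How it is judged (in metres and radians):
On the way:
1. the cap is unscrewed along its thread: it has turned at least 0.5 rad from its start and climbed 3 to 7.5 mm, not been pulled off straight (z of cap_center in the frame of seat between 0.024 and 0.0285 m and angle between the x axis of cap_center and the x axis of seat, either way round above 0.5 rad), for 0.1 s.
At the end, for the whole second after the job is handed in: The cap is held still by the fingers (under 0.05 m/s), at least 45 mm above its seated height, within 80 mm sideways of the spindle axis and touching the juicer nowhere; jar, brush, tumbler and feed lid are within 30 mm of where they were (z of cap_center in the frame of seat above 0.066 m and horizontal distance between cap_center and seat below 0.08 m and contact force between cap and the fingers above 1 N and contact force between cap and juicer below 0.1 N and linear speed of cap below 0.05 m/s and angular speed of cap below 0.3 rad/s and distance of each of jar_center, brush_grip, tumbler_center, lid_center from where it was at the start of the episode below 0.03 m); the arm keeps its last pose, push and grip.
It fails at once if the dessert jar is knocked over or shoved by more than 50 mm (distance of jar_center from where it was at the start of the episode above 0.05 m).
It fails at once if the brush is knocked over or shoved by more than 50 mm (distance of brush_grip from where it was at the start of the episode above 0.05 m).
It fails at once if the tumbler is knocked over or shoved by more than 50 mm (distance of tumbler_center from where it was at the start of the episode above 0.05 m).
It fails at once if the feed lid is knocked over or shoved by more than 50 mm (distance of lid_center from where it was at the start of the episode above 0.05 m).
It also fails if it takes over 48 s, if anything falls off the work surface, if the arm or the gripper's body presses on something with over 40 N, if the wrist force passes 120 N, or if a joint passes its speed limit or range.

## Working session

There is one attempt and no reset: what is moved stays moved. The work goes in short steps, Python scripts to look and compute and a tool call to move; the robot and the scene stay as the last step left them, time stands still between calls to the robot, and variables do not carry over. Pictures are saved under pics/ and viewed, at most 10 in all, crops included, and the job is handed in when it is done.

Besides the shell and the picture viewer there is one more tool, called after "Emit:" as name(argument=value, ...) on one line, values as JSON. servo_tool: Moves the arm, as the interface text tells. Its arguments: {"type":"object","properties":{"steps":{"type":"array"},"squeeze":{"type":"number"}},"required":["steps"]}

```bash
mkdir -p pics; cat > h.py <<'E'
import numpy as np,cv2
from workcell import r
def cloud(n):
    im,d=r.capture(n);p=r.camera_params(n)
    v,u=np.mgrid[:420,:560]
    c=np.stack([(u-p['cx'])/p['fx']*d,(v-p['cy'])/p['fy']*d,d],-1)
    X=(c-np.array(p['t']))@np.array(p['R'])
    X[d==0]=np.nan
    return im,X
E
python3 - <<'E'
from h import *
for n in("top","side"):
    im,X=cloud(n);np.save(n+"X",X);np.save(n+"I",im);cv2.imwrite(f"pics/{n}0.png",im[:,:,::-1])
o=r.get_obs();print(o)
E
```

```text
{'clock': 0.1, 'joint_positions': array([-1.38251562,  0.59202053,  0.04829229,  1.60970727, -0.03333289,
        0.94267534, -0.03368085]), 'qvel': array([ 0.00098748, -0.00082369,  0.00170602, -0.00542314,  0.00036643,
       -0.0011726 , -0.00028386]), 'joint_torque': array([ 3.86732499e-03, -5.49996293e+01,  1.55260608e+00, -1.98825306e+01,
        9.64429026e-03,  3.79833582e-03, -1.70393598e-06]), 'ee_pos': array([201.37037302, 695.71431187, 238.25486938]), 'tool_rot': array([-0.44098904, -3.11028148,  0.0031342 ]), 'contact_force': array([0.66226341, 0.63706836, 0.19235014]), 'ft_torque': array([ 0.00807506, -0.03187279,  0.03480711]), 'grip_force': 0.0, 'opening': 85.58893323566397}
```

View pics/top0.png

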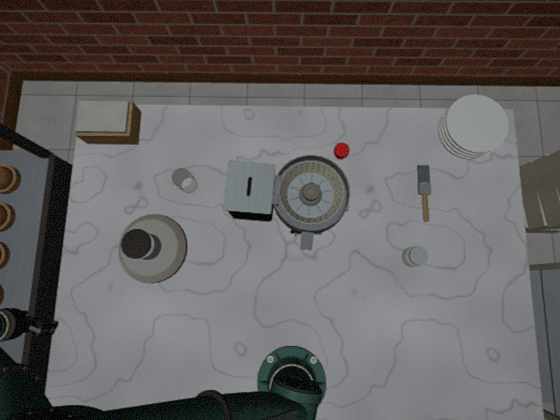

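View pics/side0.png

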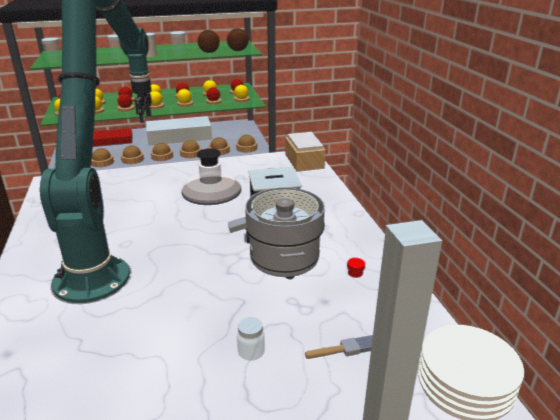

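The top view shows the cap at about (311,193) in the basket, the spout at (306,240), the pulp box at (250,190) and the red decoy at (342,150). The lid, tumbler, jar and brush all stand well clear. Next I measure the cap.

```bash
python3 - <<'E'
from h import *
for n,(u,v),w in(("top",(311,193),16),("side",(285,205),14)):
    X=np.load(n+"X.npy");P=X[v-w:v+w,u-w:u+w].reshape(-1,3);P=P[np.isfinite(P[:,2])]
    s=P[(P[:,2]>200)&(P[:,2]<225)]
    print(n,len(s),np.median(s,0),s.min(0),s.max(0),np.histogram(P[:,2],bins=range(140,240,5)))
X=np.load("topX.npy")
P=X[140:250,265:355].reshape(-1,3);P=P[np.isfinite(P[:,2])]
# bowl rim circle fit, by angle exclude box side
c=np.array([np.nan]);q=P[(P[:,2]>188)&(P[:,2]<204)]
from scipy.optimize import least_squares
m=np.median(P[P[:,2]>207],0);print(m)
d=np.hypot(*(q[:,:2]-m[:2]).T);q=q[(d>85)&(d<125)&(q[:,1]<m[1]+60)]
f=least_squares(lambda p:np.hypot(q[:,0]-p[0],q[:,1]-p[1])-p[2],[m[0],m[1],105],loss='soft_l1');print(f.x,len(q))
for n,u,v in(("box l",245,190),("spout",306,240),("boxl",228,190),("boxr",272,165),("boxnear",250,217)):print(n,X[v,u])
b=X[150:230,215:280].reshape(-1,3);b=b[(b[:,2]>200)&(b[:,2]<212)]
print(cv2.minAreaRect(b[:,:2].astype(np.float32)))
E
```

```text
top 254 [583.36271158 -48.4059454  209.45248078] [558.2543023  -72.92708685 200.53885088] [613.45669814 -21.58166007 217.37709032] (array([  0,  31, 369, 249,  30,  59,  14,   1,   0,   0,   2,   7,  12,
       135, 100,   7,   0,   0,   0]), array([140, 145, 150, 155, 160, 165, 170, 175, 180, 185, 190, 195, 200,
       205, 210, 215, 220, 225, 230, 235]))
side 169 [583.15020798 -58.65347508 207.91024449] [558.27703701 -81.34023996 200.07927921] [611.79905904 -23.75512035 212.37878891] (array([  0,   2,  87,  31,  34,  84,  41,  74,  70,  62,  80,  47,  35,
       103,  31,   0,   0,   0,   0]), array([140, 145, 150, 155, 160, 165, 170, 175, 180, 185, 190, 195, 200,
       205, 210, 215, 220, 225, 230, 235]))
[583.2619981  -47.12077778 210.09215428]
[584.09536736 -47.37100322  96.9370338 ] 738
box l [587.50273298 150.37622255 195.7373116 ]
spout [442.90742106 -37.32996992 156.21755183]
boxl [585.72239756 201.36459066 199.98431338]
boxr [666.44481759  70.0839051  199.06990162]
boxnear [522.72857386 142.5963267   87.01073788]
((595.955322265625, 125.9293212890625), (171.6058807373047, 154.31283569335938), 85.86421966552734)
```

Emit:
servo_tool(steps=[[0,0,-0.012,0,0,0.145,0.085],[0,0,-0.012,0,0,0.145,0.085],[0,0,-0.012,0,0,0.145,0.085],[0,0,-0.012,0,0,0.145,0.085],[0,0,-0.012,0,0,0.145,0.085],[0,0,-0.012,0,0,0.145,0.085],[0,0,-0.012,0,0,0.145,0.085],[0,0,-0.012,0,0,0.145,0.085]])

```text
clock: 0.9
ee_pos: [201.3, 696.0, 335.1]
tool_rot: [2.08, 2.354, -0.002]
contact_force: [-0.2, -0.2, -0.2]
opening: 84.9
grip_force: 0.0
```

```bash
cat >> h.py <<'E'
from scipy.spatial.transform import Rotation as Ro
def delta(x,y,z):
    o=r.get_obs();R=Ro.from_rotvec(o['tool_rot'])
    print('t',round(o['clock'],2),'tcp',o['ee_pos'].round(1),'q',o['joint_positions'].round(2),'F',o['contact_force'].round(1),'M',o['ft_torque'].round(2),'op',round(o['opening'],1),o['grip_force'])
    print('toolx',R.as_matrix()[:,0].round(4),'toolz',R.as_matrix()[:,2].round(4),'delta tool',R.inv().apply(np.array([x,y,z])-o['ee_pos']).round(1))
E
python3 -c "
from h import *
delta(583.5,-47.7,300)"
```

```text
t 0.9 tcp [201.3 696.  335.1] q [-1.59  0.53  0.37  1.52 -0.21  1.13 -1.05] F [-0.2 -0.2 -0.2] M [ 0.    0.01 -0.04] op 84.9 0.0
toolx [-0.1229  0.9924 -0.0013] toolz [-4.0e-04 -1.3e-03 -1.0e+00] delta tool [-785.   287.9   35.9]
```

Emit:
servo_tool(steps=[[-0.02,0.007,0,0,0,0,0.085],[-0.04,0.015,0,0,0,0,0.085],[-0.04,0.015,0,0,0,0,0.085],[-0.04,0.015,0,0,0,0,0.085],[-0.04,0.015,0,0,0,0,0.085],[-0.04,0.015,0,0,0,0,0.085],[-0.04,0.015,0,0,0,0,0.085],[-0.04,0.015,0,0,0,0,0.085]])

```text
clock: 1.7
ee_pos: [351.6, 411.4, 335.0]
tool_rot: [-2.073, -2.36, 0.001]
contact_force: [0.2, 0.6, 0.4]
opening: 85.0
grip_force: 0.0
```

Emit:
servo_tool(steps=[[-0.04,0.015,0,0,0,0,0.085],[-0.04,0.015,0,0,0,0,0.085],[-0.04,0.015,0,0,0,0,0.085],[-0.04,0.015,0,0,0,0,0.085],[-0.04,0.015,0,0,0,0,0.085],[-0.04,0.015,0,0,0,0,0.085],[-0.04,0.015,0,0,0,0,0.085],[-0.04,0.015,0,0,0,0,0.085]])

```text
clock: 2.5
ee_pos: [511.6, 109.8, 335.1]
tool_rot: [-2.073, -2.36, 0.0]
contact_force: [0.4, 0.1, -0.5]
opening: 85.0
grip_force: 0.0
```

```bash
python3 -c "
from h import *
delta(583.5,-47.7,260)"
```

```text
t 2.5 tcp [511.6 109.8 335.1] q [-0.78  0.26  0.6   1.97 -0.18  0.96  0.03] F [ 0.4  0.1 -0.5] M [ 0.03 -0.    0.02] op 85.0 0.0
toolx [-1.289e-01  9.917e-01  3.000e-04] toolz [-4.e-04  2.e-04 -1.e+00] delta tool [-165.5   51.    75.1]
```

Emit:
servo_tool(steps=[[-0.035,0.0105,0.01,0,0,0,0.085],[-0.035,0.0105,0.01,0,0,0,0.085],[-0.035,0.0105,0.01,0,0,0,0.085],[-0.03,0.0105,0.01,0,0,0,0.085],[-0.02,0.006,0.01,0,0,0,0.085],[-0.0105,0.003,0.01,0,0,0,0.085],[0,0,0.01,0,0,0,0.085],[0,0,0,0,0,0,0.085]])

```text
clock: 3.3
ee_pos: [581.7, -44.6, 263.4]
tool_rot: [-2.07, -2.358, 0.003]
contact_force: [0.3, 0.6, -0.4]
opening: 84.9
grip_force: 0.0
```

```bash
python3 -c "
from h import *
im,X=cloud('side')
cv2.imwrite('pics/s1.png',cv2.resize(im[120:300,200:380,::-1],None,fx=3,fy=3))
p=r.camera_params('side');print(np.array(p['R']).round(2),-np.array(p['R']).T@p['t'])
delta(583.5,-47.7,189)"
```

```text
[[ 0.97 -0.23 -0.01]
 [-0.12 -0.48 -0.87]
 [ 0.2   0.85 -0.49]] [  256.96843592 -1294.34343406   915.71738539]
t 3.35 tcp [582.3 -44.3 264.2] q [-0.42  0.44  0.58  1.93 -0.31  0.87  0.45] F [0.4 1.1 2. ] M [ 0.    0.04 -0.02] op 84.7 0.0
toolx [-0.1306  0.9914  0.0015] toolz [-0.0028  0.0012 -1.    ] delta tool [-3.7  1.  75.2]
```

View pics/s1.png

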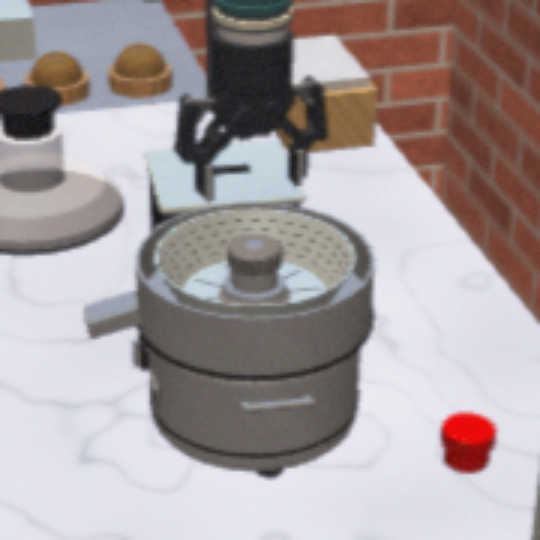

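The fingers straddle the cap, at crop x 205 to 295 with the cap at (254,255). I descend and close.

Emit:
servo_tool(steps=[[-0.002,0.0005,0.015,0,0,0,0.085],[-0.0015,0.0005,0.015,0,0,0,0.085],[0,0,0.015,0,0,0,0.085],[0,0,0.015,0,0,0,0.085],[0,0,0.01,0,0,0,0.085],[0,0,0.005,0,0,0,0.085],[0,0,0,0,0,0,0.085]])

```text
clock: 4.05
ee_pos: [584.4, -49.5, 189.4]
tool_rot: [-2.073, -2.359, 0.002]
contact_force: [-0.2, 0.7, -0.2]
opening: 84.5
grip_force: 0.0
```

Emit:
servo_tool(steps=[[0,0,0,0,0,0,0.06],[0,0,0,0,0,0,0.06],[0,0,0,0,0,0,0.05],[0,0,0,0,0,0,0.045],[0,0,0,0,0,0,0.045]], squeeze=40)

```text
clock: 4.55
ee_pos: [585.4, -49.7, 191.3]
tool_rot: [2.073, 2.359, 0.002]
contact_force: [-0.4, -0.7, 6.4]
opening: 52.7
grip_force: 42.3
```

```bash
python3 -c "
from h import *
delta(583.5,-47.7,189)"
```

```text
t 4.55 tcp [585.4 -49.7 191.3] q [-0.36  0.53  0.52  1.98 -0.39  0.73  0.52] F [-0.4 -0.7  6.4] M [0.01 0.19 0.01] op 52.7 42.34719693660736
toolx [-1.287e-01  9.917e-01 -1.000e-04] toolz [ 1.6e-03  1.0e-04 -1.0e+00] delta tool [ 2.2 -1.6  2.3]
```

Emit:
servo_tool(steps=[[0,0,-0.0003,0,0,-0.07,0.045],[0,0,-0.0003,0,0,-0.07,0.045],[0,0,-0.0003,0,0,-0.07,0.045],[0,0,0,0,0,0,0.045]])

```text
clock: 4.95
ee_pos: [584.9, -49.4, 191.4]
tool_rot: [1.815, 2.564, 0.001]
contact_force: [-0.5, -0.6, 1.4]
opening: 52.7
grip_force: 42.1
```

```bash
python3 -c "
from h import *
delta(583.5,-47.7,189)"
```

```text
t 4.95 tcp [584.9 -49.4 191.4] q [-0.32  0.52  0.46  1.98 -0.34  0.72  0.68] F [-0.5 -0.6  1.4] M [0.01 0.02 0.  ] op 52.7 42.14172899723053
toolx [-3.327e-01  9.431e-01  1.000e-04] toolz [ 6.e-04  3.e-04 -1.e+00] delta tool [ 2.1 -0.8  2.4]
```

Emit:
servo_tool(steps=[[0,0,-0.0003,0,0,-0.07,0.045],[0,0,-0.0003,0,0,-0.07,0.045],[0,0,-0.0003,0,0,-0.07,0.045],[0,0,0,0,0,0,0.045]])

```text
clock: 5.35
ee_pos: [584.8, -49.6, 192.1]
tool_rot: [1.538, 2.739, 0.0]
contact_force: [1.2, 0.3, 0.8]
opening: 52.6
grip_force: 42.1
```

```bash
python3 -c "
from h import *
delta(583.5,-47.7,189)"
```

```text
t 5.35 tcp [584.8 -49.6 192.1] q [-0.28  0.51  0.4   1.98 -0.29  0.71  0.85] F [1.2 0.3 0.8] M [-0.01 -0.07  0.01] op 52.6 42.12202191352844
toolx [-5.207e-01  8.538e-01 -1.000e-04] toolz [ 3.e-04  1.e-04 -1.e+00] delta tool [ 2.3 -0.2  3.1]
```

Emit:
servo_tool(steps=[[0,0,-0.0004,0,0,-0.1,0.045],[0,0,-0.0004,0,0,-0.1,0.045],[0,0,-0.0004,0,0,-0.1,0.045],[0,0,-0.0004,0,0,-0.1,0.045],[0,0,-0.0004,0,0,-0.1,0.045],[0,0,-0.0004,0,0,-0.1,0.045],[0,0,-0.0004,0,0,-0.1,0.045],[0,0,0,0,0,0,0.045]])

```text
clock: 6.15
ee_pos: [585.0, -49.4, 194.9]
tool_rot: [0.507, 3.1, 0.001]
contact_force: [0.5, -0.6, 1.4]
opening: 52.7
grip_force: 42.1
```

Emit:
servo_tool(steps=[[0,0,-0.0004,0,0,-0.1,0.045],[0,0,-0.0004,0,0,-0.1,0.045],[0,0,0,0,0,0,0.045],[0,0,0,0,0,0,0.045]])

```text
clock: 6.55
ee_pos: [584.8, -49.3, 195.6]
tool_rot: [0.197, 3.135, 0.0]
contact_force: [0.6, 1.0, -0.2]
opening: 52.5
grip_force: 42.1
```

```bash
python3 -c "
from h import *
delta(583.5,-47.7,189)
im,X=cloud('side')
cv2.imwrite('pics/s2.png',cv2.resize(im[150:240,230:340,::-1],None,fx=5,fy=5,interpolation=2))"
```

```text
t 6.55 tcp [584.8 -49.3 195.6] q [-0.1   0.48  0.15  1.97 -0.11  0.7   1.56] F [ 0.6  1.  -0.2] M [ 0.14 -0.13 -0.03] op 52.5 42.092156410217285
toolx [-9.921e-01  1.255e-01 -1.000e-04] toolz [ 1.e-04  3.e-04 -1.e+00] delta tool [1.5 1.4 6.6]
```

View pics/s2.png

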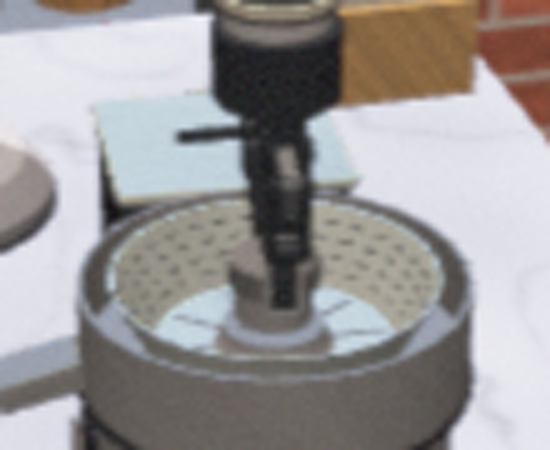

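The near finger sits on the cap head at crop (280,275), and the tool has turned 75 degrees and climbed about 5 mm without resistance. It loosens anticlockwise, so I continue that way.

Emit:
servo_tool(steps=[[0,0,-0.0004,0,0,-0.1,0.045],[0,0,-0.0004,0,0,-0.1,0.045],[0,0,-0.0004,0,0,-0.1,0.045],[0,0,-0.0004,0,0,-0.1,0.045],[0,0,-0.0004,0,0,-0.1,0.045],[0,0,-0.0004,0,0,-0.1,0.045],[0,0,-0.0004,0,0,-0.1,0.045],[0,0,-0.0004,0,0,-0.1,0.045]])

```text
clock: 7.4
ee_pos: [585.0, -48.9, 198.8]
tool_rot: [-1.047, 2.961, 0.001]
contact_force: [0.9, 0.6, -0.9]
opening: 52.6
grip_force: 42.1
```

Emit:
servo_tool(steps=[[0,0,-0.0004,0,0,-0.1,0.045],[0,0,-0.0004,0,0,-0.1,0.045],[0,0,-0.0004,0,0,-0.1,0.045],[0,0,-0.001,0,0,0,0.045],[0,0,-0.001,0,0,0,0.045],[0,0,0,0,0,0,0.045]])

```text
clock: 8.0
ee_pos: [584.4, -48.8, 201.7]
tool_rot: [1.474, -2.774, -0.001]
contact_force: [1.2, 3.2, -3.8]
opening: 52.7
grip_force: 42.4
```

```bash
python3 -c "
from h import *
delta(583.5,-47.7,189)"
```

```text
t 8.0 tcp [584.4 -48.8 201.7] q [ 0.12  0.47 -0.15  1.95  0.1   0.73  2.45] F [ 1.2  3.2 -3.8] M [ 0.62 -0.21  0.01] op 52.7 42.427024841308594
toolx [-5.598e-01 -8.286e-01 -1.000e-04] toolz [-8.e-04  6.e-04 -1.e+00] delta tool [-0.4  1.4 12.7]
```

Emit:
servo_tool(steps=[[0,0,-0.002,0,0,0,0.045],[0,0,-0.002,0,0,0,0.045],[0,0,-0.002,0,0,0,0.045],[0,0,0,0,0,0,0.045]])

```text
clock: 8.4
ee_pos: [584.2, -49.4, 208.4]
tool_rot: [1.475, -2.773, -0.001]
contact_force: [-0.7, 3.1, -1.6]
opening: 52.5
grip_force: 42.5
```

Emit:
servo_tool(steps=[[0,0,-0.005,0,0,0,0.045],[0,0,-0.007,0,0,0,0.045],[0,0,-0.008,0,0,0,0.045],[0,0,-0.008,0,0,0,0.045],[0,0,-0.008,0,0,0,0.045],[0,0,-0.006,0,0,0,0.045],[0,0,-0.002,0,0,0,0.045],[0,0,0,0,0,0,0.045]])

```text
clock: 9.2
ee_pos: [584.9, -49.5, 252.6]
tool_rot: [-1.476, 2.773, -0.001]
contact_force: [0.6, -0.9, -1.9]
opening: 52.9
grip_force: 42.5
```

Emit:
servo_tool(steps=[[0,0,0,0,0,0,0.045],[0,0,0,0,0,0,0.045],[0,0,0,0,0,0,0.045]])

```text
clock: 9.5
ee_pos: [584.5, -49.4, 251.7]
tool_rot: [1.476, -2.773, -0.001]
contact_force: [-0.4, 0.6, -1.7]
opening: 53.1
grip_force: 42.5
```

```bash
python3 -c "
from h import *
delta(583.5,-47.7,189)
im,X=cloud('side')
cv2.imwrite('pics/s3.png',cv2.resize(im[120:270,200:360,::-1],None,fx=4,fy=4,interpolation=2)[:600])
delta(583.5,-47.7,189)"
```

```text
t 9.5 tcp [584.5 -49.4 251.7] q [ 0.13  0.41 -0.16  1.91  0.09  0.83  2.47] F [-0.4  0.6 -1.7] M [-0.01  0.07  0.02] op 53.1 42.54948377609253
toolx [-5.584e-01 -8.296e-01  4.000e-04] toolz [-8.e-04  0.e+00 -1.e+00] delta tool [-0.9  1.8 62.7]
t 9.55 tcp [584.6 -49.5 251.8] q [ 0.13  0.41 -0.16  1.91  0.09  0.83  2.47] F [-0.1 -0.3 -1.7] M [ 0.03  0.01 -0.02] op 52.7 42.5493586063385
toolx [-5.585e-01 -8.295e-01  3.000e-04] toolz [-6.e-04  0.e+00 -1.e+00] delta tool [-0.9  1.9 62.8]
```

View pics/s3.png

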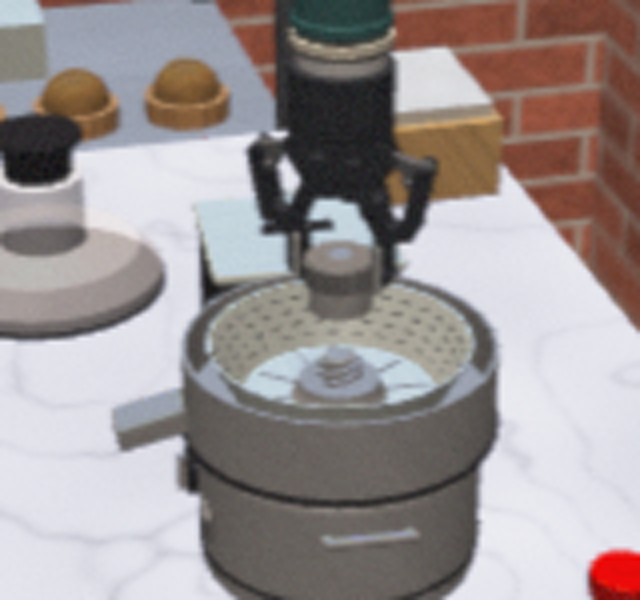

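The cap hangs in the fingers at crop (342,280), clear above the bare spindle at (342,365), about 60 mm up and still. I hand it in.

```bash
python3 -c "
from workcell import r
print(r.sign_off())"
```

```text
the job is handed in; nothing more can be done
None
```

The cap came loose anticlockwise (right-hand thread) and was unscrewed all the way; I handed the job in with it held still about 60 mm above its seat, over the machine, but sign-off returned no verdict.

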